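Turquoise ring round the bent stringing wire

TASK

Two stringing stands are on the beading bench, each with a ring threaded on its bent wire. Slide the turquoise ring along its wire, round both bends, until it is up against the red stop at the far end, and leave it hanging there at rest. Leave the black ring on the other stand where it is.

Things in the scene. Friction and masses are not known exactly. Their poses are not given: they have to be found in the camera images.
- ring_a_center (a point): Centre of the turquoise ring: rigid, closed, 44 mm outside, 24 mm hole, 14 mm wide, 30 g. It hangs upright on its stand's wire, axis along the wire, on the first leg. It may spin about its own axis. Hanging, its centre is 91 mm above the table, 9 mm below the wire's axis; raised 9 mm, it clears the wire all round. Pinch it from above across its diameter, a finger on each side of the wire.
- stand_a: Fixed stand of the turquoise ring; origin under the centre of its 130x270x12 mm base, long along y, z up. A 6 mm wire runs level, axis 100 mm up, in stand x, y (mm): (-35,-122), 45 deg bend at (-35,-35), oblique to 45 deg bend at (35,35), to (35,122); bends rounded 14 mm each side. A 10 mm post below and a 34 mm disc at each end: grey at the start; red, the stop, its face at y=112.
- stand_a_stop (a point): Where the turquoise ring's centre is when it hangs with its face against the red stop: (35, 105, 91) mm in the stand's own frame; axes as the stand's.
- ring_b_center (a point): Centre of the black ring on the other, identical stand; the same size as the turquoise ring. To be left alone.
There are look-alikes about, which are no part of the job. Leave any blue or yellow look-alike of the part that bears ring_a_center alone.

How it is judged:
By the outcome, as a careful person would: the job done as asked, in the order asked, and still so for the second after the job is handed in, with the robot touching nothing.
It also fails if it takes over 45 s, if anything falls off the work surface, if the arm or the gripper's body presses on something with over 40 N, if the wrist force passes 120 N, or if a joint passes its speed limit or range.

ROBOT

A 6-joint arm with a two-finger parallel gripper is mounted at the origin on the work surface. World frame = base frame: x ahead of the robot, y to its left, z up, the work surface at z = 0. Lengths are in m, angles in rad, forces in N, time in s.
With the tool pointing down it reaches from about 0.275 to 0.725 m from the base axis. Payload 15.9 kg.
Tool frame: the origin (TCP) lies midway between the tips of the shut fingers; the grasp point (between the pads) lies 19 mm behind it; z points along the fingers, x is the direction in which the jaws open and shut, and the axes are right-handed (so a half turn about z gives the same grasp; the last joint's range is limited). The gripper opens to 85 mm and grips with 20 to 120 N. Pads are 22 mm wide; open, the fingers measure 114 mm over their backs; the gripper's body (76 mm by 85 mm) begins 54 mm behind the grasp point. The pads swing forward as they close: fully open they stand 13 mm farther back than shut.
Start: joints at [1.218, 0.213, -0.034, 1.323, 0, 1.571], TCP at [0.173, 0.469, 0.231] pointing down, gripper open.
Joint ranges: [-2.98, 2.98], [-0.74, 1.72], [-1.14, 1.35], [-2.1, 2.04], [-1.57, 1.44], [-3.14, 3.14]. Speed limits (rad/s): [1.89, 1.89, 2.39, 2.57, 3.14, 3.14].

INTERFACE

Orientations are given as a unit quaternion [x, y, z, w].
In Python, from cell import bot, claw, kin, optics gives the robot as it stands. The module is installed in compiled form; this text tells all that it offers. Calls block until the motion is done:
- bot.move_pose(position, orientation): joint-space move of the TCP to a pose.
- bot.move_l(position, ori=None, feed=0.15, f_stop=None): straight line of the TCP; ori=None keeps the orientation; feed is the mean speed in m/s. With f_stop (N) it stops when the force on the tool has changed by that much, and returns True; else False.
- bot.set_joints(angles): joint-space move.
- claw.move_gripper(opening, force=None): finger opening in m; force is the grip in N (None keeps the last); returns when the fingers have stopped.
- bot.dwell(seconds).
- kin.solve_ik(position, orientation): joint angles nearest the present ones, or None.
- optics.read_camera(name): name is "side" or "top" or "wrist"; returns (picture, depth): 384x512x3 uint8, blue, green, red; 384x512 float32, m along the optical axis (not along the pixel's ray), 0 where there is no reading.
- optics.camera_params(name): a dict with "mtx" (3x3 intrinsics, pixels), "k1" (the pictures are not rectified: a ray, as slopes to the right and down, at radius r is drawn at 1 + k1 r^2 times it, then the intrinsics apply), "extrinsics" (4x4, takes a point from world to camera coordinates). Camera axes: x right, y up, looking along -z (the intrinsics and any distortion apply to the point x, -y, -z); pixel columns grow to the right and rows downward; lengths in m; the calibration is good to about 2 mm. A picture is of the moment at which its call begins: read the wrist's pose just before it. camera_params takes no time and is no camera call; for the wrist camera it gives the pose at the moment of the call.
A pose or a line that the arm cannot do raises bot.Unreachable and nothing moves.
- bot.finish_job(): hands the job in, once; it reports no verdict.
Readings, each from a call of its own:
- bot.current_time(): time.
- bot.current_q(): joint angles.
- bot.current_joint_vel(): joint speeds.
- bot.current_joint_torque(): joint torques, N m.
- bot.current_ee_pos(): TCP position.
- bot.current_orientation(): TCP orientation.
- bot.current_ft_force(): force on the tool from outside, world axes, zero at the start.
- bot.current_torque(): the same for the moment, N m.
- bot.current_width(): finger opening in m.
Only numpy, scipy, OpenCV 4.12 (cv2) and the standard library are available. Lean on these libraries where they do the work, as an engineer would, in place of code of your own. Each camera call takes 0.05 s, during which the arm holds its last target.

## Working session

There is one attempt and no reset: what is moved stays moved. The work goes in short steps, each a Python script; the robot and the scene stay as the last script left them, time stands still between calls to the robot, and variables do not carry over. Pictures are saved under pics/ and viewed, and the job is handed in when it is done.

```bash
mkdir -p pics; ls; cat > h.py <<'E'
import numpy as np, cv2
from cell import bot, claw, kin, optics
def pix2ray(P,u,v):
    K=np.array(P["mtx"]);k1=P["k1"];E=np.array(P["extrinsics"])
    xd=(u-K[0,2])/K[0,0];yd=(v-K[1,2])/K[1,1]
    x,y=xd,yd
    for _ in range(20):
        s=1+k1*(x*x+y*y);x,y=xd/s,yd/s
    R=E[:3,:3];t=E[:3,3]
    return -R.T@t, R.T@np.array([x,-y,-1.0])
def onplane(P,u,v,z):
    o,d=pix2ray(P,u,v);return o+d*(z-o[2])/d[2]
def atdepth(P,u,v,dep):
    o,d=pix2ray(P,u,v);return o+d*dep
def proj(P,p):
    K=np.array(P["mtx"]);E=np.array(P["extrinsics"]);c=E[:3,:3]@np.array(p)+E[:3,3]
    x,y=c[0]/-c[2],-c[1]/-c[2];s=1+P["k1"]*(x*x+y*y)
    return K[0,0]*x*s+K[0,2],K[1,1]*y*s+K[1,2]
E
python3 - <<'E'
from h import *
for n in("top","side","wrist"):
    P=optics.camera_params(n);im,d=optics.read_camera(n);cv2.imwrite(f"pics/{n}0.png",im);np.savez(f"pics/{n}0.npz",im=im,d=d,**P)
    print(n,P)
print(bot.current_time(),bot.current_orientation())
E
```

```text
pics
top {'mtx': array([[484.0467044 ,   0.        , 260.87460846],
       [  0.        , 484.0467044 , 192.86595744],
       [  0.        ,   0.        ,   1.        ]]), 'k1': -0.11246124919248532, 'extrinsics': array([[ 0.00247664, -0.99965767,  0.02604626, -0.01635772],
       [ 0.99780949,  0.00419223,  0.06602011, -0.44868744],
       [-0.0661067 ,  0.0258257 ,  0.99747829, -1.24764815],
       [ 0.        ,  0.        ,  0.        ,  1.        ]])}
side {'mtx': array([[351.09298629,   0.        , 251.99724877],
       [  0.        , 351.09298629, 192.27955414],
       [  0.        ,   0.        ,   1.        ]]), 'k1': 0.01313060829546752, 'extrinsics': array([[-0.95220207, -0.30543201, -0.00474294,  0.45745338],
       [ 0.18180849, -0.57913911,  0.79469715, -0.13266894],
       [-0.24547277,  0.75584997,  0.6069876 , -0.6906045 ],
       [ 0.        ,  0.        ,  0.        ,  1.        ]])}
wrist {'mtx': array([[312.83420046,   0.        , 264.26923506],
       [  0.        , 312.83420046, 194.90675448],
       [  0.        ,   0.        ,   1.        ]]), 'k1': -0.0353151024891574, 'extrinsics': array([[ 0.34635355,  0.93810305, -0.001373  , -0.49919608],
       [-0.90234018,  0.33274869, -0.27397172,  0.03574025],
       [-0.25655684,  0.09612999,  0.96173677, -0.37905398],
       [ 0.        ,  0.        ,  0.        ,  1.        ]])}
0.15 [ 8.20218683e-01  5.72049942e-01 -3.47144182e-04  2.35155611e-04]
```

View pics/top0.png

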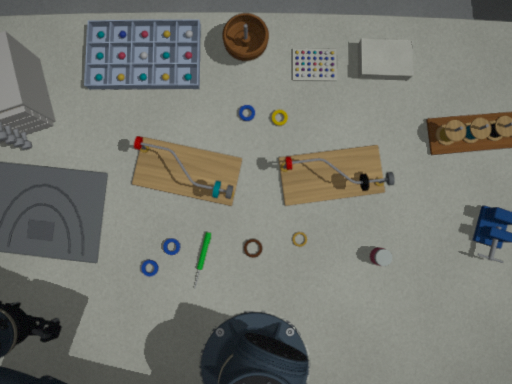

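View pics/side0.png

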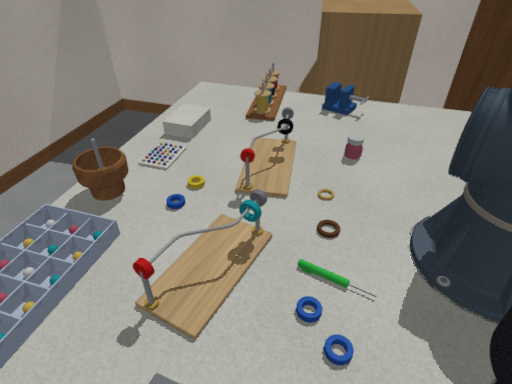

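View pics/wrist0.png

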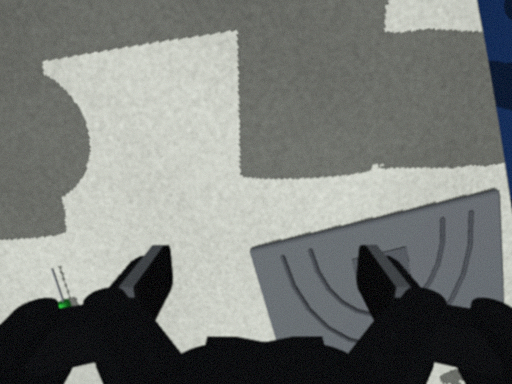

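Top view: the turquoise ring is at (216,188) on the left stand, with its grey disc at (230,191) and red stop at (138,143). The side view shows the same ring at (250,210) and the red stop at (144,269).

Things that could be mistaken for it (top pixels):
- black ring (364,181) on the other stand
- loose blue rings (246,113), (171,246), (149,267)
- yellow ring (279,117)
- brown ring (252,247) and tan ring (299,239)
- turquoise beads in the tray (~(100,75))

I choose the one threaded on the left stand, (216,188). Next I measure it and check a close crop.

```bash
cat > meas.py <<'E'
from h import *
def load(n):
    z=np.load(f"pics/{n}0.npz");return z["im"],z["d"],{k:(z[k] if k!="k1" else float(z[k])) for k in("mtx","k1","extrinsics")}
im,d,P=load("top");hsv=cv2.cvtColor(im,cv2.COLOR_BGR2HSV)
ims,ds,Ps=load("side");hs=cv2.cvtColor(ims,cv2.COLOR_BGR2HSV)
def blob(h,lo,hi,box):
    m=cv2.inRange(h,lo,hi);k=np.zeros_like(m);k[box[1]:box[3],box[0]:box[2]]=255;m&=k
    n,l,s,c=cv2.connectedComponentsWithStats(m);i=1+np.argmax(s[1:,4]);return c[i],s[i],l==i
def tri(a,b):
    o1,d1=pix2ray(P,*a);o2,d2=pix2ray(Ps,*b);A=np.c_[d1,-d2];t=np.linalg.lstsq(A,o2-o1,rcond=None)[0]
    p,q=o1+t[0]*d1,o2+t[1]*d2;return (p+q)/2,np.linalg.norm(p-q)
T=((80,90,60),(97,255,255));R=((0,150,90),(8,255,255))
for nm,c,bt,bs in(("turq",T,(195,170,240,210),(230,190,275,235)),("red",R,(128,130,150,155),(125,250,165,290))):
    a=blob(hsv,*c,bt);b=blob(hs,*c,bs)
    print(nm,a[0],a[1],b[0],b[1],tri(a[0],b[0]),"depth top",np.median(d[a[2]]),atdepth(P,*a[0],np.median(d[a[2]])))
# base
m=cv2.inRange(hsv,(8,50,80),(25,200,255));k=np.zeros_like(m);k[130:210,125:248]=255;m&=k
m=cv2.morphologyEx(m,cv2.MORPH_CLOSE,np.ones((9,9)))
cs,_=cv2.findContours(m,0,1);c=max(cs,key=cv2.contourArea)
pts=np.array([onplane(P,u,v,.012)[:2] for u,v in c[:,0]],np.float32)
print("base world",cv2.minAreaRect(pts*1000), cv2.boxPoints(cv2.minAreaRect(pts)))
v=cv2.resize(im[125:215,115:250],None,fx=5,fy=5);cv2.imwrite("pics/crop_top.png",v)
v=cv2.resize(ims[180:330,120:285],None,fx=4,fy=4 ,interpolation=2);v=cv2.resize(v,(640,580));cv2.imwrite("pics/crop_side.png",v)
E
python3 meas.py
```

```text
turq [215.93877551 189.06122449] [212 181   9  17  98] [250.58503401 209.78231293] [240 200  21  21 294] (array([0.45209974, 0.09703949, 0.09211077]), np.float64(0.0008216624789278994)) depth top 1.1653898 [0.45118821 0.09594796 0.10988411]
red [137.77380952 142.55952381] [134 137   9  13  84] [143.39183673 267.12244898] [134 258  20  21 245] (array([0.5651889 , 0.28944929, 0.10162362]), np.float64(0.00025971937430078833)) depth top 1.1642711 [0.56328182 0.2867639  0.11349406]
base world ((508.075439453125, 188.99557495117188), (288.8104553222656, 129.84693908691406), 78.00023651123047) [[0.41454762 0.06124389]
 [0.54155725 0.03424773]
 [0.6016031  0.31674725]
 [0.47459346 0.3437434 ]]
```

View pics/crop_top.png

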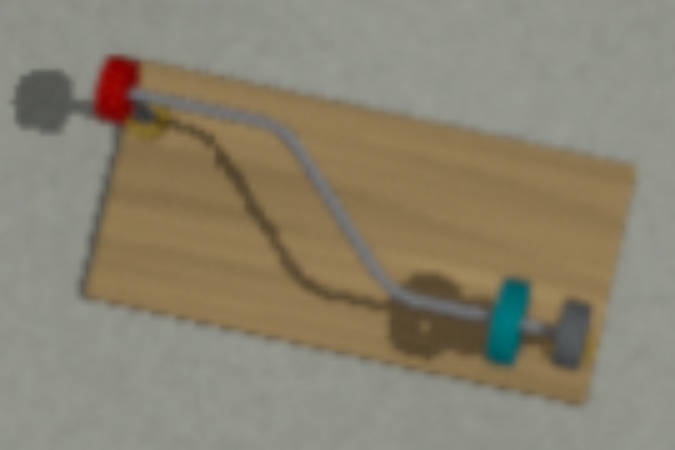

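View pics/crop_side.png

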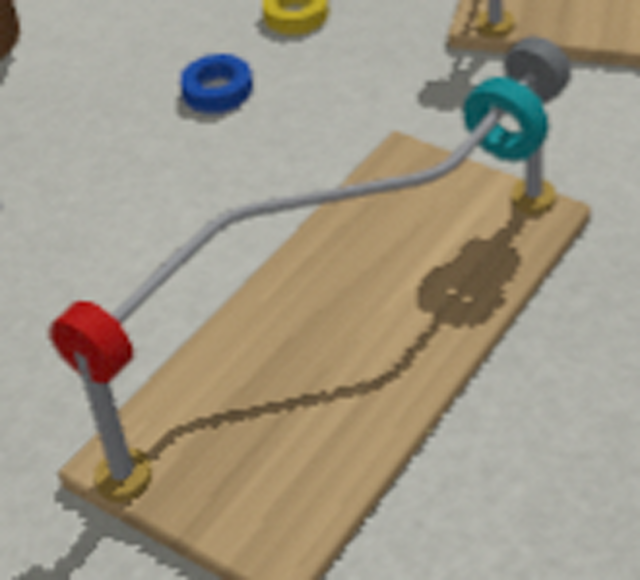

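The crops confirm it. The turquoise ring is threaded on the first leg beside the grey disc (crop px (508,322)), and the red stop is at (118,88). The triangulated ring height is 92 mm against the 91 mm given, and the red disc is 101.6 mm against 100 mm. Next I fit the stand pose and check it on both pictures.

```bash
cat > stand.py <<'E'
from h import *
ring=np.array([.4521,.0970]);red=np.array([.5652,.2894])
v=red-ring
# ring x=-35, red disc x=35, y=117 (mid of ~10 mm disc)
L=np.linalg.norm(v);dy=np.sqrt(L*L-.07**2)
YAW=np.arctan2(v[1],v[0])-np.arctan2(dy,.07)
R=np.array([[np.cos(YAW),-np.sin(YAW)],[np.sin(YAW),np.cos(YAW)]])
O=red-R@[.035,.117]
W=lambda p:O+R@np.asarray(p,float)
S=lambda w:R.T@(np.asarray(w)[:2]-O)
# path with fillets
r=.014/np.tan(np.pi/8)
def path():
    a=np.deg2rad(45);out=[]
    # bend1: arc starts (-35,-49), turning clockwise, centre at (-35+r,-49)
    for t in np.linspace(0,a,4): out.append((-.035+r-r*np.cos(t),-.049+r*np.sin(t),-t))
    # bend2 ends (35,49), centre (35-r,49)
    for t in np.linspace(a,0,4): out.append((.035-r+r*np.cos(t),.049-r*np.sin(t),-t))
    return out
E
python3 - <<'E'
from stand import *
exec(open('meas.py').read().split("T=((")[0])
print(np.rad2deg(YAW),O,S(ring),path())
a=im.copy();b=ims.copy()
pl=[(-.035,-.122,0)]+path()+[(.035,.122,0)]
for I,Q in((a,P),(b,Ps)):
    I[:]=I
    w=[proj(Q,[*W(p[:2]),.1]) for p in pl]
    cv2.polylines(I,[np.round(np.array(w)*16).astype(int)],False,(0,0,255),1,cv2.LINE_8,4)
    c=[proj(Q,[*W(p),.012]) for p in((-.065,-.135),(.065,-.135),(.065,.135),(-.065,.135))]
    cv2.polylines(I,[np.round(np.array(c)*16).astype(int)],True,(255,0,255),1,cv2.LINE_8,4)
cv2.imwrite("pics/ov.png",np.hstack([cv2.resize(a[125:215,115:250],(390,260),interpolation=0),cv2.resize(b[180:330,120:285],(390,354),interpolation=0)[:260]]))
cv2.imwrite("pics/ov1.png",cv2.resize(a[125:215,115:250],None,fx=5,fy=5,interpolation=0));cv2.imwrite("pics/ov2.png",cv2.resize(b[180:330,120:285],(640,580),interpolation=0))
from scipy.spatial.transform import Rotation as Ro
def ori(t): # tool x at angle t, z down
    return Ro.from_matrix(np.array([[np.cos(t),np.sin(t),0],[np.sin(t),-np.cos(t),0],[0,0,-1]])).as_quat()
for k in(0,np.pi):
  for p in [(-.035,-.0945,0)]+path()+[(.035,.105,0)]:
    q=kin.solve_ik([*W(p[:2]),.07],ori(YAW+p[2]+k)); print(k>0,None if q is None else np.round(q,2))
E
```

```text
-12.169409773222585 [0.50632256 0.18240726] [-0.035      -0.09491831] [(np.float64(-0.035), np.float64(-0.049), np.float64(-0.0)), (np.float64(-0.03384832734780577), np.float64(-0.040252177715582566), np.float64(-0.2617993877991494)), (np.float64(-0.03047179397924106), np.float64(-0.03210050506338834), np.float64(-0.5235987755982988)), (np.float64(-0.02510050506338834), np.float64(-0.025100505063388335), np.float64(-0.7853981633974483)), (np.float64(0.02510050506338834), np.float64(0.025100505063388335), np.float64(-0.7853981633974483)), (np.float64(0.030471793979241057), np.float64(0.03210050506338834), np.float64(-0.5235987755982989)), (np.float64(0.03384832734780577), np.float64(0.040252177715582566), np.float64(-0.26179938779914946)), (np.float64(0.035), np.float64(0.049), np.float64(-0.0))]
False [ 0.21  0.23 -0.43  0.9   0.    2.  ]
False [ 0.3   0.27 -0.38  0.92  0.    2.08]
False [ 0.31  0.28 -0.37  0.92  0.    2.36]
False [ 0.32  0.3  -0.35  0.93  0.    2.63]
False [ 0.33  0.31 -0.33  0.93  0.    2.9 ]
False [ 0.36  0.44 -0.14  1.    0.    2.93]
False [ 0.36  0.46 -0.11  1.01  0.    2.67]
False [ 0.37  0.47 -0.09  1.01  0.    2.42]
False [ 0.38  0.48 -0.07  1.02  0.    2.17]
False [0.46 0.55 0.04 1.06 0.   2.24]
True [ 0.21  0.23 -0.43  0.9   0.   -1.15]
True [ 0.3   0.27 -0.38  0.92  0.   -1.06]
True [ 0.31  0.28 -0.37  0.92  0.   -0.78]
True [ 0.32  0.3  -0.35  0.93  0.   -0.51]
True [ 0.33  0.31 -0.33  0.93  0.   -0.24]
True [ 0.36  0.44 -0.14  1.    0.   -0.21]
True [ 0.36  0.46 -0.11  1.01  0.   -0.47]
True [ 0.37  0.47 -0.09  1.01  0.   -0.72]
True [ 0.38  0.48 -0.07  1.02  0.   -0.97]
True [ 0.46  0.55  0.04  1.06  0.   -0.9 ]
```

View pics/ov1.png

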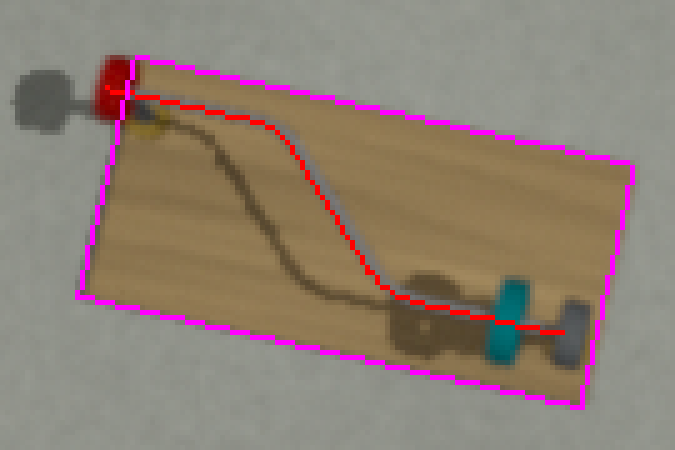

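View pics/ov2.png

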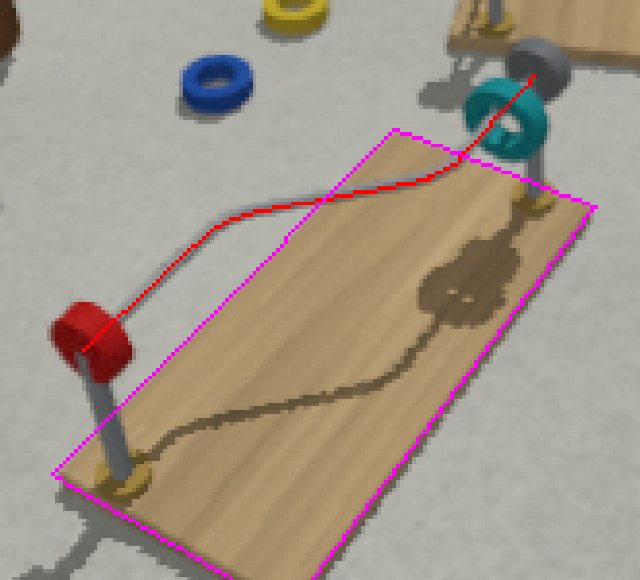

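The fitted base outline lies on the base edges, and the wire line is within about 1–2 mm of the wire, from (565,330) to (110,92) in the top crop. Moving to hover, descend and pinch.

```bash
cat >> stand.py <<'E'
from scipy.spatial.transform import Rotation as Ro
def ori(t):
    t+=YAW
    return Ro.from_matrix(np.array([[np.cos(t),np.sin(t),0],[np.sin(t),-np.cos(t),0],[0,0,-1]])).as_quat()
def snap(n,f,box=None,k=1):
    P=optics.camera_params(n);im,d=optics.read_camera(n);np.savez(f"pics/{f}.npz",im=im,d=d,**P)
    if box: im=cv2.resize(im[box[1]:box[3],box[0]:box[2]],None,fx=k,fy=k,interpolation=cv2.INTER_CUBIC)
    cv2.imwrite(f"pics/{f}.png",im)
E
python3 - <<'E'
from stand import *
x,y=W((-.035,-.095))
bot.move_pose([x,y,.2],ori(0))
snap("wrist","hover")
bot.dwell(.2);print(bot.current_ft_force())
print(bot.move_l([x,y,.067],feed=.12,f_stop=15))
print(bot.current_ee_pos(),[x,y],bot.current_ft_force(),bot.current_time())
snap("side","down",(200,130,330,260),4)
E
```

```text
[ 0.22917407 -0.10887247 -0.31439829]
False
[0.45251546 0.09702542 0.06756885] [np.float64(0.4520827794528213), np.float64(0.09692014542898021)] [0.32837953 0.65954337 0.26310289] 3.3667
```

View pics/hover.png

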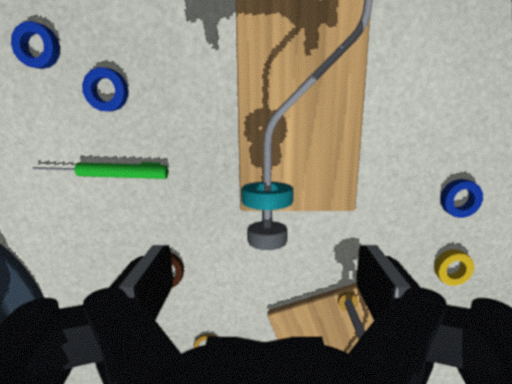

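View pics/down.png

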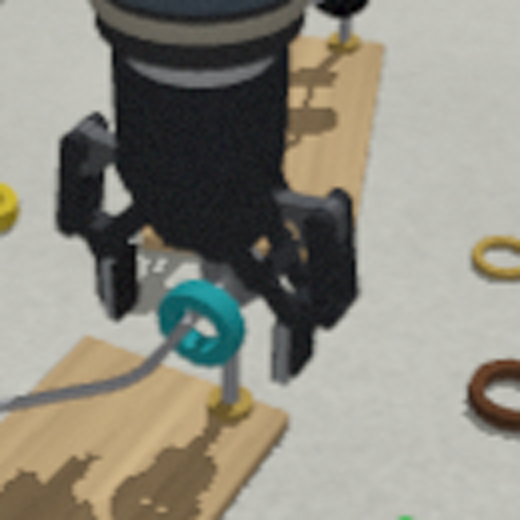

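The hover view shows the ring at (267,195), midway between the fingers (165 and 365). After descent the fingers straddle the ring at (202,322) in the crop. Closing and lifting 9 mm.

```bash
python3 - <<'E'
from stand import *
claw.move_gripper(.06);print("w",claw.move_gripper(.036,force=25),bot.current_width(),bot.current_ft_force())
x,y=W((-.035,-.095))
print(bot.move_l([x,y,.076],feed=.05,f_stop=12))
bot.dwell(.2)
print(bot.current_width(),bot.current_ft_force(),bot.current_ee_pos(),bot.current_time())
snap("side","lift",(200,150,330,280),4)
snap("wrist","liftw")
E
```

```text
w False 0.04244545525291718 [-0.08251069 -0.89301098  1.05052215]
False
0.042485700037026286 [ 0.30867283 -0.33855363 -1.58606907] [0.45196142 0.09690024 0.07587006] 4.6083
```

View pics/lift.png

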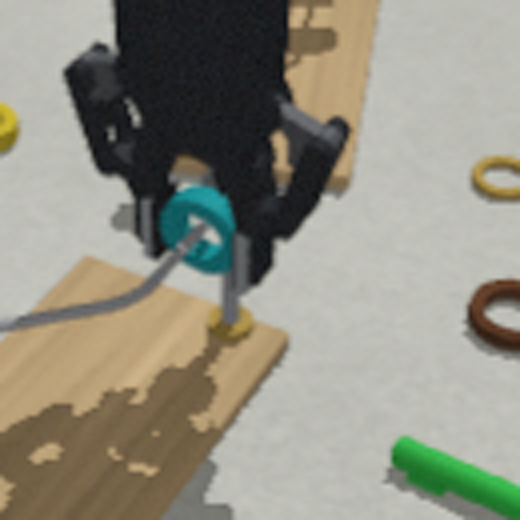

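View pics/liftw.png

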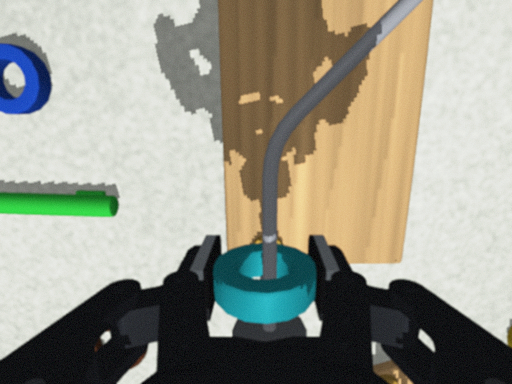

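The ring is lifted between the pads, at (198,228) in the crop, with the wire passing near the hole's centre. I check the ring's actual height from the side ray before sliding.

```bash
cat >> stand.py <<'E'
def sidering(f,ys):
    z=np.load(f"pics/{f}.npz");P=dict(mtx=z["mtx"],k1=float(z["k1"]),extrinsics=z["extrinsics"])
    m=cv2.inRange(cv2.cvtColor(z["im"],cv2.COLOR_BGR2HSV),(80,90,50),(97,255,255));m[:, :130]=0
    n,l,s,c=cv2.connectedComponentsWithStats(m);i=1+np.argmax(s[1:,4])
    cs,_=cv2.findContours((l==i).astype(np.uint8),0,1);h=cv2.convexHull(max(cs,key=cv2.contourArea));M=cv2.moments(h)
    u,v=M["m10"]/M["m00"],M["m01"]/M["m00"]
    o,d=pix2ray(P,u,v);nrm=np.array([*R[:,1],0]);c=W((0,ys));t=(nrm[:2]@c-nrm@o)/(nrm@d);p=o+t*d
    return s[i],(u,v),S(p),p[2]
E
python3 - <<'E'
from stand import *
for f in("side0","down","lift"):print(f,sidering(f,-.095))
E
```

```text
side0 (array([240, 200,  21,  21, 294], dtype=int32), (250.15337423312883, 210.0189161554192), array([-0.03444603, -0.095     ]), np.float64(0.09113711664830393))
down (array([240, 200,  21,  21, 296], dtype=int32), (250.15337423312883, 210.0189161554192), array([-0.03444603, -0.095     ]), np.float64(0.09113711664830393))
lift (array([240, 196,  19,  22, 275], dtype=int32), (249.58064516129033, 206.33225806451614), array([-0.03326421, -0.095     ]), np.float64(0.09982792433888454))
```

Ring height is 99.8 mm, so it clears the wire all round as intended. Sliding now.

```bash
python3 - <<'E'
from stand import *
for p in path()+[(.035,.075,0)]:
    s=bot.move_l([*W(p[:2]),.076],ori=ori(p[2]),feed=.06,f_stop=12)
    print(np.round(p,3),s,np.round(bot.current_ft_force(),1),round(bot.current_width(),4))
    if s: break
print(bot.current_time(),bot.current_ee_pos())
snap("side","slid",(110,190,240,320),4)
snap("wrist","slidw")
E
```

```text
[-0.035 -0.049 -0.   ] False [-0.8 -1.  -1.2] 0.0426
[-0.034 -0.04  -0.262] False [0.1 0.2 0.3] 0.0425
[-0.03  -0.032 -0.524] False [-0.5 -0.1 -1.3] 0.0428
[-0.025 -0.025 -0.785] False [-0.   0.2 -0.5] 0.0422
[ 0.025  0.025 -0.785] False [ 0.2  0.1 -0.7] 0.0423
[ 0.03   0.032 -0.524] False [-0.  -0.   0.1] 0.0421
[ 0.034  0.04  -0.262] False [ 0.2  0.  -0.7] 0.0426
[ 0.035  0.049 -0.   ] False [-0.1 -0.1 -0.5] 0.0422
[0.035 0.075 0.   ] False [-1.1  1.  -0.2] 0.0426
9.9917 [0.55625513 0.24854295 0.07583472]
```

View pics/slid.png

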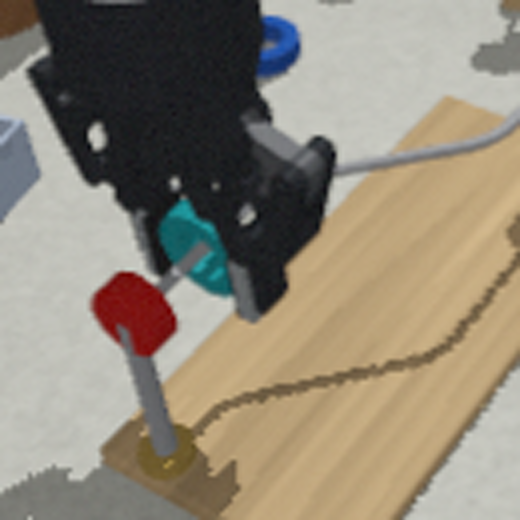

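View pics/slidw.png

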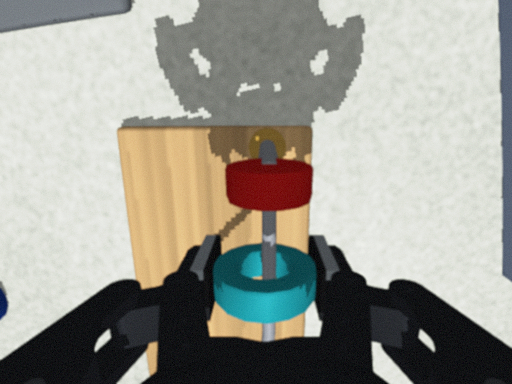

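The ring is past both bends on the last leg, at (268,283) in the wrist view, with the red stop ahead at (268,185) and forces near zero. Now advancing to contact, then lowering and releasing.

```bash
python3 - <<'E'
from stand import *
bot.move_l([*W((.035,.096)),.076],feed=.06,f_stop=10)
bot.dwell(.3);print(S(bot.current_ee_pos()),bot.current_ft_force())
s=bot.move_l([*W((.035,.112)),.076],feed=.012,f_stop=4)
p=bot.current_ee_pos();print("contact",s,S(p),bot.current_ft_force(),bot.current_time())
print(bot.move_l([p[0],p[1],.067],feed=.03,f_stop=10))
print(S(bot.current_ee_pos()),bot.current_ee_pos()[2],bot.current_ft_force(),bot.current_width(),bot.current_time())
snap("side","atstop",(100,190,230,320),4)
snap("wrist","atstopw")
E
```

```text
[0.03506663 0.09583151] [-0.667558    0.0013445   0.10392835]
contact True [0.03471218 0.10292657] [-1.11080825 -0.36226349 -0.55645837] 11.625
True
[0.03494861 0.10299907] 0.06672109518116959 [-0.6035112  -0.07496709  7.36511035] 0.0425373052438455 11.9583
```

View pics/atstop.png

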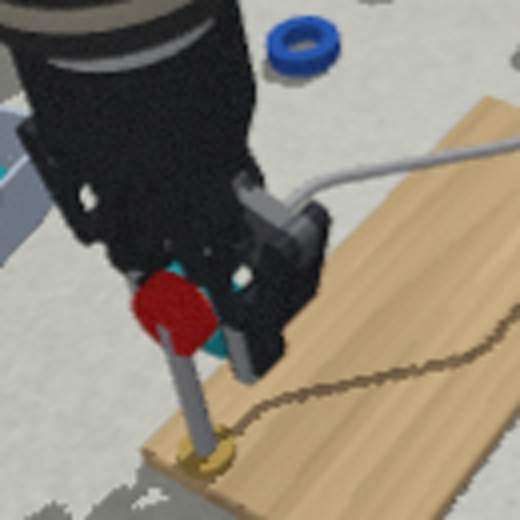

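View pics/atstopw.png

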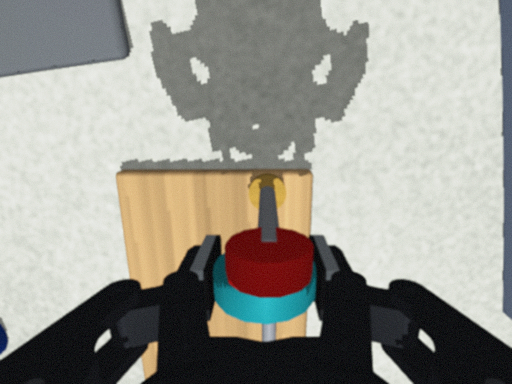

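The red stop at (178,312) in the crop covers the ring with no visible gap, and lowering met the wire with 7 N. I ease up slightly, re-confirm the stop contact, then let go.

```bash
python3 - <<'E'
from stand import *
p=bot.current_ee_pos()
bot.move_l([p[0],p[1],.0685],feed=.03)
bot.dwell(.2);print(bot.current_ft_force())
s=bot.move_l([*W((.035,.110)),.0685],feed=.01,f_stop=5)
for i in range(4):
    print(s,S(bot.current_ee_pos()),R.T@bot.current_ft_force()[:2],bot.current_ft_force()[2]);bot.dwell(.1)
claw.move_gripper(.062)
bot.dwell(.3)
print(S(bot.current_ee_pos()),bot.current_ft_force(),bot.current_time())
snap("wrist","openw")
snap("side","open",(100,190,230,320),4)
E
```

```text
[-0.013364   -0.14448018 -0.08150534]
True [0.03459879 0.10280328] [-0.48176498 -0.68645535] -0.8365267609658904
True [0.03441327 0.1027229 ] [0.24940066 0.31137476] -0.469590323458381
True [0.03434235 0.10267473] [-0.33235885  0.29813632] -0.4435482609970407
True [0.03436492 0.10263359] [-0.4403431   0.45229083] -0.44339647105700375
[0.03444988 0.10265446] [-0.48781416  0.31628221  0.62436184] 13.8
```

View pics/openw.png

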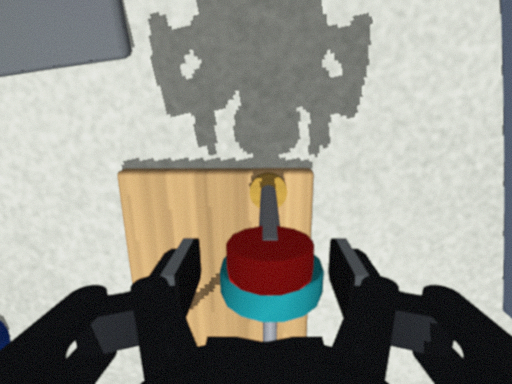

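View pics/open.png

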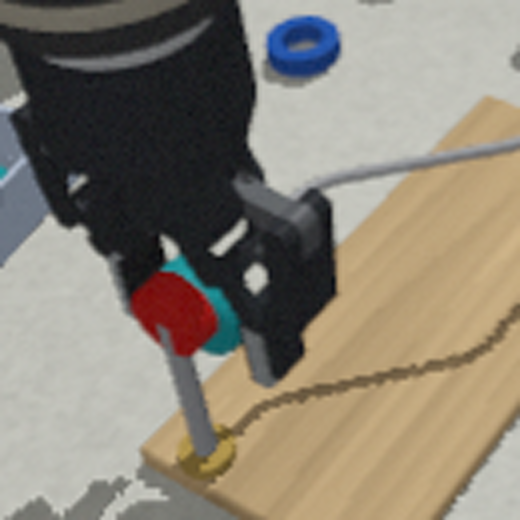

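The contact repeated at the same y (102.8 mm in my frame, within its ~2 mm bias). After release the ring hangs against the stop, ring (272,285) and stop (270,255) in the wrist view. Retreating straight up and clearing the view for a final check.

```bash
python3 - <<'E'
from stand import *
claw.move_gripper(.08)
p=bot.current_ee_pos()
print(bot.move_l([p[0],p[1],.2],feed=.12,f_stop=8),bot.current_ee_pos()[2])
snap("wrist","upw")
bot.set_joints([1.218,.213,-.034,1.323,0,1.571])
snap("side","fin");snap("top","fint")
z=np.load("pics/fin.npz")["im"];t=np.load("pics/fint.npz")["im"]
cv2.imwrite("pics/finc.png",cv2.resize(z[210:320,90:230],None,fx=4,fy=4,interpolation=2))
cv2.imwrite("pics/fintc.png",cv2.resize(t[120:215,115:400],None,fx=2.7,fy=2.7,interpolation=2))
print(bot.current_time())
exec(open('meas.py').read().split("T=((")[0])
im=t;hsv=cv2.cvtColor(t,cv2.COLOR_BGR2HSV);hs=cv2.cvtColor(z,cv2.COLOR_BGR2HSV)
exec("def blob"+open('meas.py').read().split("def blob")[1].split("T=((")[0])
a=blob(hsv,(80,90,60),(97,255,255),(130,125,240,210));b=blob(hs,(80,90,50),(97,255,255),(120,215,275,300))
g=tri(a[0],b[0]);print(a[0],a[1],b[0],b[1],g,S(g[0]))
d0=cv2.absdiff(t,np.load("pics/top0.npz")["im"])[150:210,275:405];print("black stand diff max",d0.max())
E
```

```text
False 0.19924718941475872
17.225
[144.20634921 143.93650794] [140 136  10  17 126] [154.03043478 264.51304348] [141 253  22  26 230] (array([0.56062118, 0.27406353, 0.09261722]), np.float64(0.006109718204612621)) [0.03375705 0.10104293]
black stand diff max 15
```

View pics/finc.png

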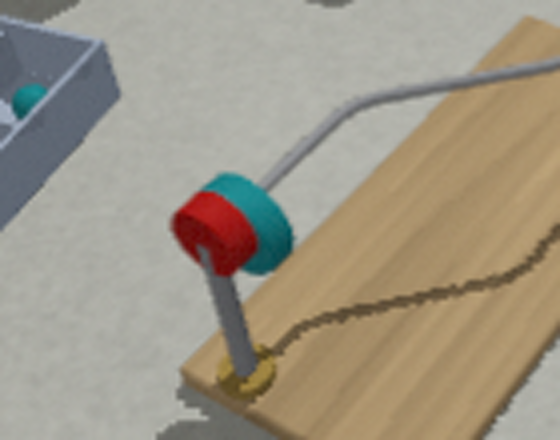

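View pics/fintc.png

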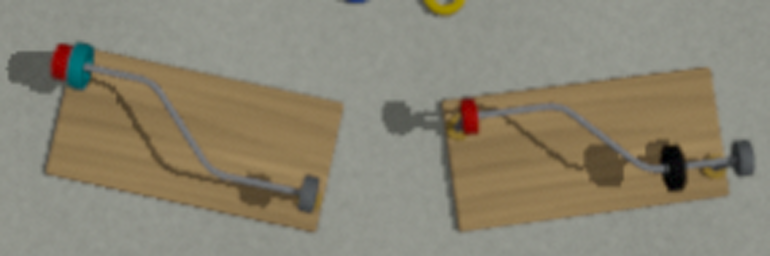

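View pics/upw.png

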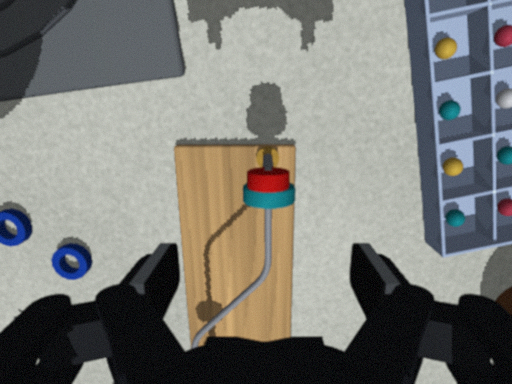

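```bash
python3 - <<'E'
import cv2,numpy as np
a=cv2.imread("pics/upw.png")[155:225,225:315];b=cv2.imread("pics/fin.png")[245:285,125:170]
a=cv2.resize(a,(450,350),interpolation=0);b=cv2.resize(b,(350,350),interpolation=0)
cv2.imwrite("pics/z.png",np.hstack([a,b]))
E
```

```text
(no output)
```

View pics/z.png

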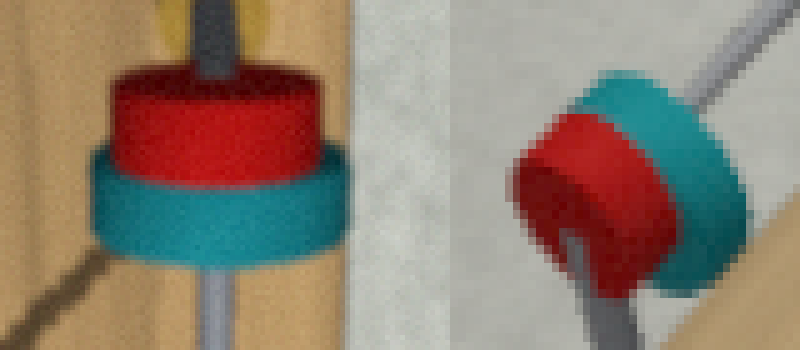

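```bash
python3 - <<'E'
import cv2,numpy as np
for f in("atstopw","openw"):
    h=cv2.cvtColor(cv2.imread(f"pics/{f}.png"),cv2.COLOR_BGR2HSV)
    t=cv2.inRange(h,(80,90,40),(97,255,255));r=cv2.inRange(h,(0,150,60),(8,255,255))
    c=slice(255,285)
    print(f,"ring low edge",[np.where(t[:,x])[0].max() for x in(255,270,285)],"red",[(np.where(r[200:320,x])[0].min()+200,np.where(r[200:320,x])[0].max()+200) for x in(255,270,285)])
E
```

```text
atstopw ring low edge [np.int64(322), np.int64(323), np.int64(320)] red [(np.int64(229), np.int64(293)), (np.int64(247), np.int64(295)), (np.int64(229), np.int64(294))]
openw ring low edge [np.int64(319), np.int64(321), np.int64(320)] red [(np.int64(228), np.int64(292)), (np.int64(241), np.int64(293)), (np.int64(228), np.int64(292))]
```

The ring kept its position against the stop through the release (28 px offset before and after). Handing in.

```bash
python3 - <<'E'
from h import *
bot.finish_job();print(bot.current_time())
E
```

```text
the job is handed in; nothing more can be done
the job is handed in; nothing more can be done
```

The turquoise ring is round both bends and hanging against the red stop. I pinched it on the first leg, raised it 9 mm clear of the wire and carried it along, turning the jaws with the wire. I then felt it touch the stop, lowered it onto the wire, let go and backed off. I handed the job in at about 17 s on the robot's clock.

**Checks that passed**
- **Stop contact:** it was felt twice at the same place, and the ring did not shift visibly against the stop when released.
- **No gap seen:** none shows between ring and stop in the final pictures. Ring and stop overlap in those views, so a gap under about 1 mm can't be ruled out.
- **Black ring:** its stand is unchanged in the top view.
- **Forces:** every force reading I took stayed under 8 N.

**Checks that disagreed**
- **Along the wire:** contact came at y = 102.8 mm in my fitted stand frame, against the nominal 105 mm. I put this down to the roughly 2 mm frame and calibration error.
- **Final position from two views:** this gave (33.8, 101.0, 92.6) mm against the nominal (35, 105, 91). The two rays missed each other by 6 mm because the stop partly hides the ring, so I gave it less weight than the felt contact.

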